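Put the punch away and snap the case shut

ROBOT

A 6-joint arm with a two-finger parallel gripper is mounted at the origin on the work surface. World frame = base frame: x ahead of the robot, y to its left, z up, the work surface at z = 0. Lengths are in m, angles in rad, forces in N, time in s.
With the tool pointing down it reaches from about 0.25 to 0.775 m from the base axis. Payload 4 kg.
Tool frame: the origin (TCP) lies between the finger pads; the fingertips stand 8 mm ahead of it and the grasp point (between the pads) lies 11 mm behind it; z points along the fingers, y is the direction in which the jaws open and shut (so a half turn about z gives the same grasp; the last joint's range is limited). The gripper opens to 94 mm and grips with 3 to 60 N. Pads are 16 mm wide; open, the fingers measure 119 mm over their backs; the gripper's body (75 mm by 177 mm) begins 78 mm behind the grasp point.
Start: joints at [-1.258, 0.087, 1.371, -0, 1.684, -0.103], TCP at [0.222, -0.503, 0.214] pointing down, gripper open.
Joint ranges: [-3.1, 3.1], [-0.76, 2.03], [0.27, 2.55], [-1.08, 4.22], [0.17, 2.65], [-2.57, 2.57]. Speed limits (rad/s): [2.79, 2.79, 3.14, 3.14, 3.14, 3.14].

INTERFACE

Orientations are given as a unit quaternion [w, x, y, z].
In Python, from plant import observe, camera, hand_in gives the robot as it stands. The module is installed in compiled form; this text tells all that it offers.
- The arm moves only by the tool jog_arm, never from a script. Its argument "series" is a list that holds one entry, the list of rows, each a list of 7 numbers: the closure, from -1 (fully open) to 1 (shut), then the shift along the tool's x, y, z as a fraction of full scale, then the turn, a rotation vector about the tool's x, y, z as a fraction of full scale. A call has 1 to 5 rows; each row shifts and turns the commanded pose from where the row before left it, along the tool's axes as they then stand; what a row does not reach is not made up. Full scale, the value 1, is 50 cm for a shift and 360 degrees for a turn. A row lasts 1/12 s, in which the tool goes at most 41.7 mm and 7.16 degrees, less where a joint would pass 70% of its speed; a pose out of reach is approached as far as the arm can. A call with a number of a shift or a turn outside -1 to 1 is refused whole. A call with a gripper value outside its range is refused whole. The fingers move at their own pace and stop on an object; "squeeze" is the grip in N (left out, the last holds). Time passes only in rows, so rows that do not move let the fingers close. It gives the time, the measured TCP pose, the force and the opening at its end, in the units of the state.
- observe(): the state, without advancing time (a new reading comes with each control period).
- camera(name): name is "side" or "top" or "wrist"; returns a dict with "image" (480x640x3 uint8, blue, green, red), "mtx" (3x3 intrinsics, pixels), "dist_coeffs" ([k1, k2, p1, p2, k3] as OpenCV has them; the pictures are not rectified), "R" (3x3) and "t" (3): a world point X has camera coordinates R X + t; the wrist camera has in their place "T_tool_cam" (4x4, takes a point from camera to tool coordinates, whose origin is the TCP and whose axes are the flange's). Camera axes: x right, y down, z forward; pixel columns grow to the right and rows downward; lengths in m; the calibration is good to about 2 mm. A picture is of the moment at which its call begins: read the wrist's pose just before it. There is no depth.
- hand_in(): hands the job in, once; it reports no verdict.
The state is a dict: "time": time; "qpos": joint angles; "joint_velocities": joint speeds; "joint_efforts": joint torques, N m; "position": TCP position; "ee_rot": TCP orientation; "contact_force": force on the tool from outside, world axes, zero at the start; "wrist_torque": the same for the moment, N m; "gripper_width": opening from 0.0 (shut) to 1.0 (fully open).
Only numpy, scipy, OpenCV 4.12 (cv2) and the standard library are available. Lean on these libraries where they do the work, as an engineer would, in place of code of your own. Each camera call takes 0.05 s, during which the arm holds its last target.

TASK

Lay the loose chasing punch in the one empty notch of the green punch case, let go of it, then swing the lid over and press its free edge down past the spring catch until it clicks shut and stays shut. The case is thin tin on a soft pad and will give under your hand: feel for the click, and never push on it with more than 25 N (about 2.5 kg). Leave the bowl, the wax tin and the hammer alone.

Things in the scene. Friction and masses are not known exactly. Their poses are not given: they have to be found in the camera images.
- punch_mid (a point): Centre of the loose punch: a dark steel bar, 10 x 10 mm square and 100 mm long with tapered ends, 65 g, lying flat on the bench. x axis along the bar (either end may point either way in the notch), z up, 5 mm above its underside.
- slot (a point): Where the punch's centre belongs: the empty notch in the two wooden bars inside the case. x: from the case's free edge to its hinge, the way the punch lies; z up. Notch bottom 5 mm below, 14 mm wide, flaring to 26 mm at the bar tops, 7 mm above. The 10 mm bars cross 34 mm before and behind this point; the middle is free; case floor 21 mm below. Other punches lie 40 mm to either side.
- case: Green tin case 140 x 190 x 42 mm (x, y, z), walls 4 mm, origin amid its underside, 18 mm above the bench on a fixed black foam-rubber pad. It cannot slide or tip but sinks straight into the pad when pressed (about 9 mm by the time the catch gives) and springs back. x from the free edge (with the catch) to the hinge, y along the hinge, z up.
- hinge_line (a point): Middle of the lid's hinge line, on the top of the back rim: 70 mm along the case's +x from its middle, 42 mm above its underside. y along the hinge. This frame turns with the lid: -x points from hinge to free edge, z out of the lid's outside face.
- press_spot (a point): The spot to press: outside face of the lid, mid-width, 15 mm in from the free edge, 127 mm from the hinge line. z out of the lid. The lid is a plate 144 x 198 mm whose outside face lies 4 mm off the hinge line, with a rim turned in 14 mm at its free edge and 10 mm at its sides.
- lid (a joint): Lid angle in rad: 0 fully shut, about 0.08 when it just rests on the catch, not latched (free edge 11 mm up), 1.57 upright, at most 2.1. It starts open, leaning back past upright. The hinge is stiff: the lid stays where it is left and takes 1 to 2 N at its free edge to move.
- catch (a joint): Brass spring catch amid the case's free edge: turn in rad, 0 at rest, growing as the lid pushes its hook outward, about 0.15 just before it snaps back to 0 over the lid's striker. Getting past it takes 12 to 16 N straight down at the press spot; then the force drops (the click) and the lid is at 0.
- bowl: Bystander: small brass bowl, 90 mm across, 50 mm high; origin under its centre.
- wax_tin: Bystander: round tin, yellow with a white lid, 70 mm across, 35 mm high; origin under its centre.
- hammer: Bystander: hammer 240 mm long lying along its x axis.
Mind the look-alikes: they are no part of the job. Of the things that look like the part that bears punch_mid, the largest one is meant.

How it is judged:
On the way, in this order (a step that is already met when the one before it is completed fails the run):
1. the punch lies in the empty notch, let go, with the lid still open (x of punch_mid in the frame of slot between -0.012 and 0.012 m and y of punch_mid in the frame of slot between -0.005 and 0.005 m and z of punch_mid in the frame of slot between -0.004 and 0.004 m and angle between the x axis of punch_mid and the x axis of slot, either way round below 0.12 rad and contact force between punch and the fingers below 0.1 N and value of joint lid above 1 rad), for 0.2 s.
2. the lid is pressed down past the catch and the catch has snapped back (value of joint lid below 0.025 rad and value of joint catch below 0.05 rad), for 0.1 s.
At the end, for the whole second after the job is handed in: The lid is shut (under 0.025 rad) with the catch snapped back over it (under 0.05 rad), and the punch lies in its notch: centre within 12 mm lengthwise, 5 mm sideways and 4 mm in height of the notch's centre, and in line with it within 0.12 rad (all of step 2 and x of punch_mid in the frame of slot between -0.012 and 0.012 m and y of punch_mid in the frame of slot between -0.005 and 0.005 m and z of punch_mid in the frame of slot between -0.004 and 0.004 m and angle between the x axis of punch_mid and the x axis of slot, either way round below 0.12 rad); the robot touches nothing.
It fails at once if the case, its lid or its catch is pushed with more than 25 N (contact force between case and the fingers above 25 N or contact force between case and the arm above 25 N).
It fails at once if the bowl, the wax tin or the hammer is moved more than 20 mm (distance of any of bowl, wax_tin, hammer from where it was at the start of the episode above 0.02 m).
It also fails if it takes over 61 s, if anything falls off the work surface, if the arm or the gripper's body presses on something with over 40 N, if the wrist force passes 120 N, or if a joint passes its speed limit or range.

## Working session

There is one attempt and no reset: what is moved stays moved. The work goes in short steps, Python scripts to look and compute and a tool call to move; the robot and the scene stay as the last step left them, time stands still between calls to the robot, and variables do not carry over. Pictures are saved under pics/ and viewed, and the job is handed in when it is done.

Besides the shell and the picture viewer there is one more tool, called after "Emit:" by a JSON object that holds its "op" and its "data". jog_arm: Moves the arm, as the interface text tells. Its arguments: {"type":"object","properties":{"series":{"type":"array","items":{"type":"array","items":{"type":"array","items":{"type":"number","minimum":-1,"maximum":1}}}},"squeeze":{"type":"number"}},"required":["series"]}

```bash
mkdir -p pics; ls
python3 - <<'E'
from plant import observe,camera
import cv2,numpy as np,pickle
s=observe();print(s)
for n in ("side","top","wrist"):
    c=camera(n);cv2.imwrite(f"pics/{n}0.png",c["image"]);pickle.dump((s,c),open(f"pics/{n}0.pkl","wb"))
    print(n,{k:np.round(v,4).tolist() for k,v in c.items() if k!="image"})
E
```

```text
pics
{'time': 0.0, 'qpos': array([-1.25809844e+00,  8.79520383e-02,  1.37223685e+00, -1.49962480e-05,
        1.68359657e+00, -1.03135148e-01]), 'joint_velocities': array([-4.19205974e-05, -1.14963213e-03, -9.02334955e-04,  4.49096923e-04,
       -1.80739421e-03, -4.86160925e-04]), 'joint_efforts': array([-1.20375775e-03, -3.40189362e+01, -3.02426040e+01,  7.14902231e-02,
        3.30252678e-02, -1.70019198e-04]), 'position': array([ 0.22198374, -0.50263567,  0.21231461]), 'ee_rot': array([-1.08960991e-03,  9.78462699e-01,  2.06420796e-01, -1.22082979e-04]), 'contact_force': array([ 0.81648185,  0.33885341, -0.48999587]), 'wrist_torque': array([ 0.04993657,  0.0141296 , -0.00648772]), 'gripper_width': 0.9979652627137018}
side {'mtx': [[511.4791, 0.0, 313.8917], [0.0, 511.4791, 237.5651], [0.0, 0.0, 1.0]], 'dist_coeffs': [-0.1269, 0.0, 0.0, 0.0, 0.0], 'R': [[0.9548, -0.2972, -0.0095], [-0.2255, -0.7031, -0.6744], [0.1937, 0.646, -0.7383]], 't': [-0.486, 0.2122, 0.8895]}
top {'mtx': [[492.4846, 0.0, 309.1514], [0.0, 492.4846, 240.0358], [0.0, 0.0, 1.0]], 'dist_coeffs': [-0.0974, 0.0, 0.0, 0.0, 0.0], 'R': [[0.0244, -0.9991, 0.034], [-0.9806, -0.0306, -0.1936], [0.1945, -0.0287, -0.9805]], 't': [-0.0022, 0.5459, 1.1279]}
wrist {'mtx': [[375.7202, 0.0, 316.5277], [0.0, 375.7202, 240.5117], [0.0, 0.0, 1.0]], 'dist_coeffs': [-0.0659, 0.0, 0.0, 0.0, 0.0], 'T_tool_cam': [[0.0003, -0.9643, -0.2648, 0.0762], [1.0, 0.0003, 0.0001, -0.0016], [-0.0001, -0.2648, 0.9643, -0.1714], [0.0, 0.0, 0.0, 1.0]]}
```

View pics/side0.png

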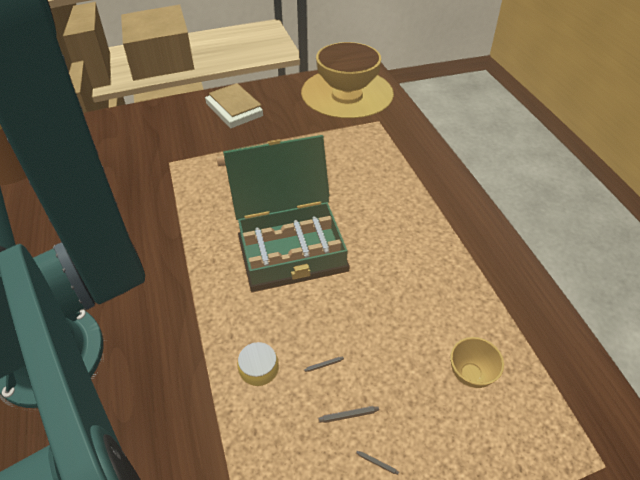

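View pics/top0.png

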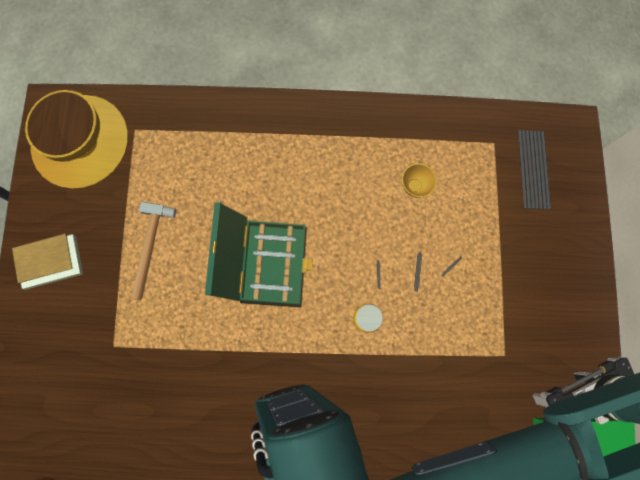

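View pics/wrist0.png

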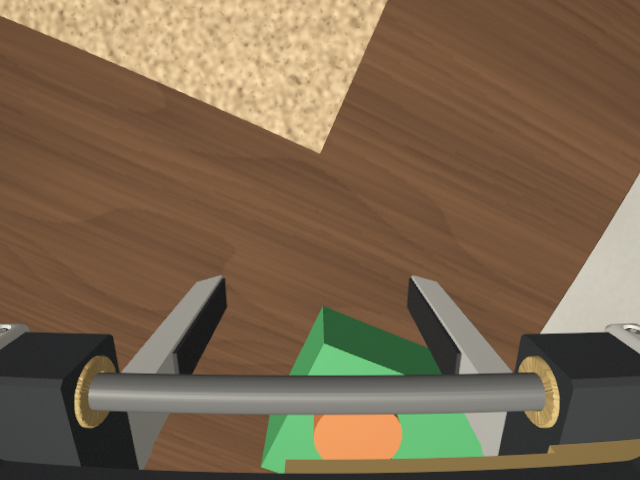

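```bash
cat > h.py <<'E'
import numpy as np,cv2,pickle
from scipy.spatial.transform import Rotation as Ro
def pose(s):
    w,x,y,z=s["ee_rot"];return Ro.from_quat([x,y,z,w]).as_matrix(),np.array(s["position"])
def cam(s,c):
    if "R" in c and c.get("R") is not None: return np.array(c["R"]),np.array(c["t"])
    R,p=pose(s);T=np.array(c["T_tool_cam"]);Rc=R@T[:3,:3];tc=R@T[:3,3]+p
    return Rc.T,-Rc.T@tc
def ray(sc,px):
    s,c=sc;R,t=cam(s,c)
    u=cv2.undistortPoints(np.array([[px]],float),c["mtx"],c["dist_coeffs"])[0,0]
    d=R.T@np.array([u[0],u[1],1]);return -R.T@t,d/np.linalg.norm(d)
def onz(sc,px,z):
    o,d=ray(sc,px);return o+d*(z-o[2])/d[2]
def tri(obs):
    A=0;b=0
    for sc,px in obs:
        o,d=ray(sc,px);P=np.eye(3)-np.outer(d,d);A=A+P;b=b+P@o
    X=np.linalg.solve(A,b)
    return X,[round(float(np.linalg.norm(np.cross(d,X-o))),4) for o,d in (ray(*q) for q in obs)]
def proj(sc,X):
    s,c=sc;R,t=cam(s,c);return cv2.projectPoints(np.array([X],float),cv2.Rodrigues(R)[0],t,c["mtx"],c["dist_coeffs"])[0].ravel()
def L(n): return pickle.load(open(f"pics/{n}.pkl","rb"))
def crop(n,x,y,w,h,k,out):
    im=cv2.imread(f"pics/{n}.png")[y:y+h,x:x+w];im=cv2.resize(im,None,fx=k,fy=k,interpolation=cv2.INTER_CUBIC)
    st=10 if k>=4 else 20
    for i in range(0,w,st):
        cv2.putText(im,str(x+i),(i*k,10),0,.35,(0,0,255),1);cv2.line(im,(i*k,12),(i*k,18),(0,0,255),1)
    for i in range(0,h,st):
        cv2.putText(im,str(y+i),(0,i*k+4),0,.35,(0,0,255),1);cv2.line(im,(24,i*k),(30,i*k),(0,0,255),1)
    cv2.imwrite(f"pics/{out}.png",im)
E
python3 - <<'E'
from h import *
crop("top0",195,195,130,120,5,"c_top_case")
crop("top0",350,225,130,110,5,"c_top_p")
crop("side0",215,125,150,170,3,"c_side_case")
crop("side0",290,340,120,140,4,"c_side_p")
E
```

```text
(no output)
```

View pics/c_top_case.png

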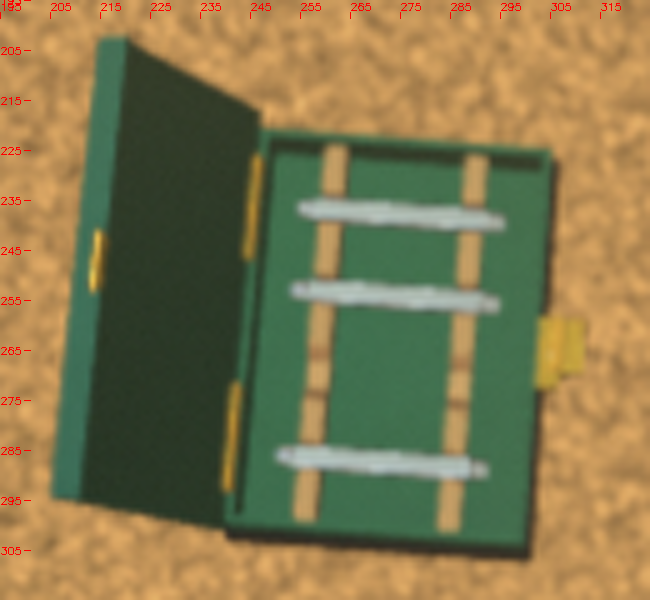

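View pics/c_top_p.png

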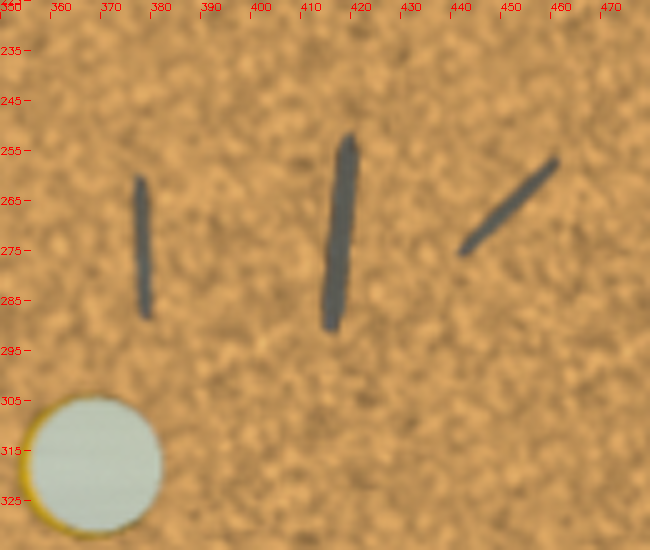

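View pics/c_side_case.png

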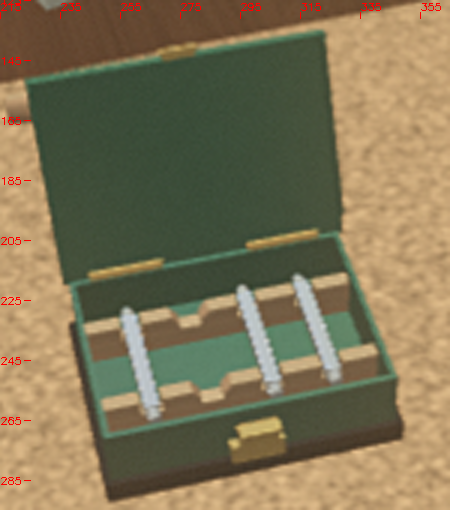

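View pics/c_side_p.png

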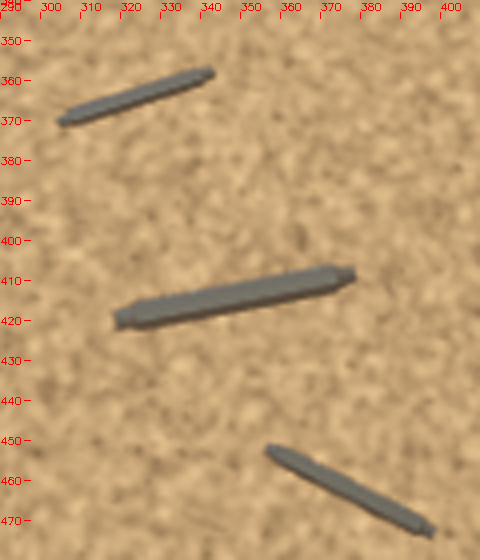

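Run:
```python
from h import *
np.set_printoptions(precision=4,suppress=True)
T=L("top0");S=L("side0")
for a,b in (((419.8,252.4),(378.5,408.2)),((416.2,291),(319,420))):
    print("punch end",*tri([(T,a),(S,b)]),onz(T,a,.005),onz(S,b,.005))
f=lambda x,y:(195+x/5,195+y/5)
g=lambda x,y:(215+x/3,125+y/3)
print("slot",onz(T,f(388.5,376),.044), tri([(T,f(318,370)),(S,g(190,320))]),tri([(T,f(459,382)),(S,g(211,397))]))
for n,a,b in (("hinge+x",f(262,132),g(337,236)),("free+x",f(551,150),g(396,378)),("free-x",f(528,543),g(105,436)),("hinge-x",f(228,527),g(74,284)),("lidtop+",f(127,38),g(324,34)),("lidtop-",f(80,500),g(28,82))):
    print(n,*tri([(T,a),(S,b)]),onz(T,a,.06),onz(S,b,.06))
```

```text
punch end [ 0.5339 -0.2683  0.0045] [0.0015, 0.0015] [ 0.5323 -0.2679  0.005 ] [ 0.5353 -0.2685  0.005 ]
punch end [ 0.4362 -0.2576  0.0039] [0.0013, 0.0013] [ 0.4348 -0.2572  0.005 ] [ 0.4373 -0.258   0.005 ]
slot [0.4716 0.0979 0.044 ] (array([0.4746, 0.1322, 0.0359]), [0.0001, 0.0001]) (array([0.4711, 0.0644, 0.0328]), [0.0001, 0.0001])
hinge+x [0.5884 0.1629 0.0527] [0.0013, 0.0013] [0.5854 0.1623 0.06  ] [0.5873 0.1558 0.06  ]
free+x [0.5823 0.0234 0.0572] [0.0007, 0.0007] [0.5809 0.0236 0.06  ] [0.5821 0.0212 0.06  ]
free-x [0.3942 0.0294 0.0622] [0.0013, 0.0013] [0.393  0.0294 0.06  ] [0.3958 0.0312 0.06  ]
hinge-x [0.4006 0.1694 0.0564] [0.0039, 0.0039] [0.3965 0.1691 0.06  ] [0.4042 0.1661 0.06  ]
lidtop+ [0.5942 0.2088 0.1923] [0.0004, 0.0004] [0.6299 0.2298 0.06  ] [0.6506 0.3797 0.06  ]
lidtop- [0.3983 0.2162 0.1949] [0.0021, 0.0021] [0.4069 0.2387 0.06  ] [0.414  0.3931 0.06  ]
```

```bash
cat >> h.py <<'E'
def Rd(yaw,tilt=0):
    # tool down, tool x at yaw
    return Ro.from_euler("z",yaw,degrees=True).as_matrix()@np.diag([1,-1,-1.])
def plan(s,p,yaw,n,grip,R0=None,p0=None):
    R,q=pose(s)
    if R0 is not None:R=R0
    if p0 is not None:q=np.array(p0)
    Rt=Rd(yaw);rv=Ro.from_matrix(R.T@Rt).as_rotvec()/n
    print("dist mm/row",np.linalg.norm(p-q)/n*1e3,"deg/row",np.degrees(np.linalg.norm(rv)))
    for i in range(n):
        d=(np.array(p)-q)/n
        r=np.r_[grip,(R.T@d)/.5,rv/(2*np.pi)]
        print("["+",".join(f"{v:.4f}".rstrip("0").rstrip(".") for v in r)+"]")
        R=R@Ro.from_rotvec(rv).as_matrix()
E
python3 - <<'E'
from h import *
from plant import observe
plan(observe(),[.485,-.263,.16],-6.2,10,-1)
E
```

```text
dist mm/row 35.97267262130435 deg/row 3.0021606222007144
[-1,0.0675,-0.0226,0.0106,-0,0,0.0083]
[-1,0.0662,-0.0261,0.0106,-0,0,0.0083]
[-1,0.0647,-0.0295,0.0106,-0,0,0.0083]
[-1,0.0631,-0.0329,0.0106,-0,0,0.0083]
[-1,0.0613,-0.0362,0.0106,-0,0,0.0083]
[-1,0.0593,-0.0393,0.0105,-0,0,0.0083]
[-1,0.0572,-0.0424,0.0105,-0,0,0.0083]
[-1,0.0549,-0.0453,0.0105,-0,0,0.0083]
[-1,0.0524,-0.0481,0.0105,-0,0,0.0083]
[-1,0.0498,-0.0508,0.0105,-0,0,0.0083]
```

Emit:
{"op": "jog_arm", "data": {"series": [[[0, 0.0675, -0.0226, 0.0106, 0, 0, 0.0083], [0, 0.066, -0.026, 0.0106, 0, 0, 0.0083], [0, 0.0647, -0.0295, 0.0106, 0, 0, 0.0083], [0, 0.063, -0.033, 0.0106, 0, 0, 0.0083], [0, 0.0613, -0.0362, 0.0106, 0, 0, 0.0083]]], "squeeze": 25}}

```text
time: 0.57
position: [0.3542, -0.382, 0.1864]
ee_rot: [-0.0, 0.997, 0.076, -0.0]
contact_force: [0.5, -0.1, -0.8]
gripper_width: 0.682
```

Emit:
{"op": "jog_arm", "data": {"series": [[[0, 0.0593, -0.0393, 0.0105, 0, 0, 0.0083], [0, 0.0572, -0.0424, 0.0105, 0, 0, 0.0083], [0, 0.055, -0.0453, 0.0105, 0, 0, 0.0083], [0, 0.0524, -0.048, 0.0105, 0, 0, 0.0083], [0, 0.05, -0.0508, 0.0105, 0, 0, 0.0083]]]}}

```text
time: 0.98
position: [0.4857, -0.2617, 0.1602]
ee_rot: [-0.0, 0.999, -0.054, -0.0]
contact_force: [0.0, -0.3, -0.0]
gripper_width: 0.498
```

```bash
cat > shot.py <<'E'
import sys
from h import *
from plant import observe,camera
np.set_printoptions(precision=4,suppress=True)
def shot(n,cams="wrist"):
    s=observe();c=camera(cams);cv2.imwrite(f"pics/{n}.png",c["image"]);pickle.dump((s,c),open(f"pics/{n}.pkl","wb"))
    R,p=pose(s);print(s["time"],p,"yaw",np.degrees(np.arctan2(R[1,0],R[0,0])),"z",R[:,2],"F",s["contact_force"],s["gripper_width"])
if __name__=="__main__": shot(*sys.argv[1:])
E
python3 shot.py w1
```

```text
0.9833 [ 0.4857 -0.2617  0.1602] yaw -6.200644608396883 z [-0.0004  0.0001 -1.    ] F [ 0.0474 -0.3373 -0.0224] 0.49804521590815143
```

View pics/w1.png

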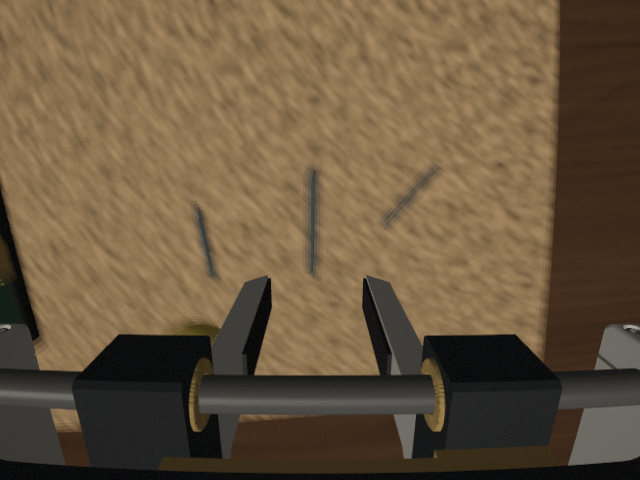

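```bash
python3 shot.py w2; python3 -c "
from h import *
crop('w2',230,140,160,160,4,'c_w2')"
```

```text
1.0333 [ 0.4895 -0.2565  0.1587] yaw -5.967435302135008 z [ 0.0019  0.0059 -1.    ] F [ 0.6845  2.1277 -1.1095] 0.4963150275078076
```

View pics/c_w2.png

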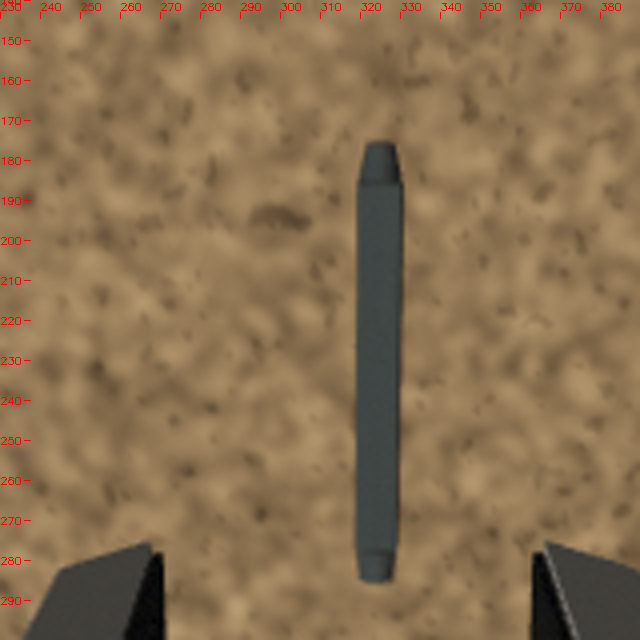

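Run:
```python
from h import *
np.set_printoptions(precision=4,suppress=True)
T=L("top0");S=L("side0");W=L("w2")
for q,a,b in (((325,175.5),(419.8,252.4),(378.5,408.2)),((324,285),(416.2,291),(319,420))):
    print(tri([(W,q),(T,a),(S,b)]),onz(W,q,.005),tri([(W,q),(S,b)]))
from plant import observe
s=observe();print(s["position"],s["time"])
plan(s,[.485,-.262,.06],-6.2,4,0,p0=[.4857,-.2617,.1602],R0=Rd(-6.2))
```

```text
(array([ 0.5335, -0.2677,  0.005 ]), [0.0013, 0.0012, 0.0019]) [ 0.533  -0.2665  0.005 ] (array([ 0.5342, -0.2675,  0.0051]), [0.0015, 0.0015])
(array([ 0.4352, -0.257 ,  0.007 ]), [0.0019, 0.0007, 0.0025]) [ 0.433  -0.2557  0.005 ] (array([ 0.4358, -0.2575,  0.0085]), [0.0021, 0.0021])
[ 0.4871 -0.2591  0.1589] 1.0833
dist mm/row 25.05072354244484 deg/row 0.0
[0,-0.0003,0.0002,0.0501,0,0,0]
[0,-0.0003,0.0002,0.0501,0,0,0]
[0,-0.0003,0.0002,0.0501,0,0,0]
[0,-0.0003,0.0002,0.0501,0,0,0]
```

Emit:
{"op": "jog_arm", "data": {"series": [[[0, 0, 0, 0.05, 0, 0, 0], [0, 0, 0, 0.05, 0, 0, 0], [0, 0, 0, 0.05, 0, 0, 0], [0, 0, 0, 0.05, 0, 0, 0], [0, 0, 0, 0, 0, 0, 0]]]}}

```text
time: 1.5
position: [0.4806, -0.2614, 0.0546]
ee_rot: [-0.003, 0.999, -0.053, -0.005]
contact_force: [-0.6, 0.6, -0.9]
gripper_width: 0.5
```

Emit:
{"op": "jog_arm", "data": {"series": [[[0, 0, 0, 0.04, 0, 0, 0], [0, 0, 0, 0, 0, 0, 0], [0, 0, 0, 0, 0, 0, 0], [0, 0, 0, 0, 0, 0, 0]]]}}

```text
time: 1.83
position: [0.4854, -0.2641, 0.0424]
ee_rot: [0.001, 0.999, -0.053, 0.001]
contact_force: [0.0, 0.4, 0.1]
gripper_width: 0.497
```

```bash
python3 shot.py w3
```

```text
1.8333 [ 0.4854 -0.2641  0.0424] yaw -6.071603363320716 z [ 0.0017 -0.0014 -1.    ] F [0.0178 0.4171 0.0592] 0.497032718980521
```

View pics/w3.png

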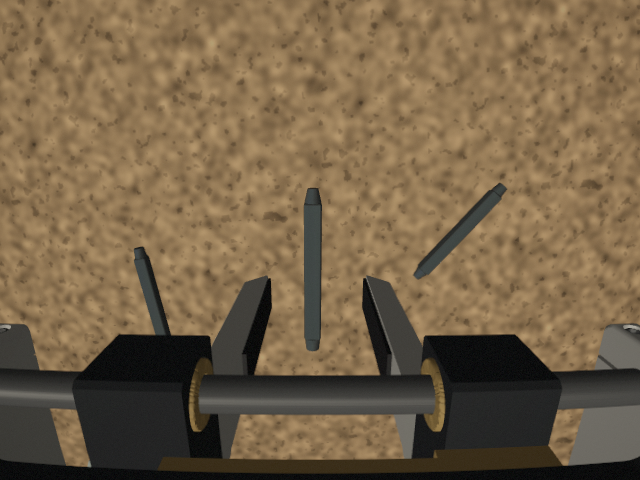

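Run:
```python
from h import *
np.set_printoptions(precision=4,suppress=True)
W=L("w3")
a=onz(W,(313.5,188),.005);b=onz(W,(312.5,349),.005);print(a,b,(a+b)/2,np.linalg.norm(a-b))
R,p=pose(W[0]);print(R.T@((a+b)/2-p), R.T@(a-b))
```

```text
[ 0.5339 -0.2667  0.005 ] [ 0.4335 -0.2552  0.005 ] [ 0.4837 -0.2609  0.005 ] 0.10108695840767598
[-0.0021 -0.003   0.0374] [0.1011 0.0008 0.0002]
```

Emit:
{"op": "jog_arm", "data": {"series": [[[0, -0.004, -0.005, 0.03, 0, 0, 0], [0, 0, 0, 0.034, 0, 0, 0], [0, 0, 0, 0, 0, 0, 0], [0, 0, 0, 0, 0, 0, 0], [1, 0, 0, 0, 0, 0, 0]]], "squeeze": 25}}

```text
time: 2.3
position: [0.4837, -0.261, 0.0101]
ee_rot: [0.0, 0.999, -0.053, 0.001]
contact_force: [0.4, -1.0, 0.1]
gripper_width: 0.457
```

Emit:
{"op": "jog_arm", "data": {"series": [[[1, 0, 0, 0, 0, 0, 0], [1, 0, 0, 0, 0, 0, 0], [1, 0, 0, 0, 0, 0, 0], [1, 0, 0, 0, 0, 0, 0]]]}}

```text
time: 2.63
position: [0.4832, -0.2607, 0.009]
ee_rot: [0.0, 0.999, -0.053, 0.0]
contact_force: [-0.2, 0.6, 0.0]
gripper_width: 0.182
```

Emit:
{"op": "jog_arm", "data": {"series": [[[1, 0, 0, 0, 0, 0, 0], [1, 0, 0, 0, 0, 0, 0], [1, 0, 0, 0, 0, 0, 0]]]}}

```text
time: 2.88
position: [0.4831, -0.2607, 0.0089]
ee_rot: [0.0, 0.999, -0.053, 0.0]
contact_force: [0.2, -0.7, 0.7]
gripper_width: 0.102
```

Emit:
{"op": "jog_arm", "data": {"series": [[[1, 0, 0, -0.06, 0, 0, 0], [1, 0, 0, -0.08, 0, 0, 0], [1, 0, 0, -0.08, 0, 0, 0], [1, 0, 0, -0.08, 0, 0, 0], [1, 0, 0, 0, 0, 0, 0]]]}}

```text
time: 3.3
position: [0.4872, -0.2633, 0.1691]
ee_rot: [0.005, 0.999, -0.053, 0.008]
contact_force: [0.2, -0.3, 0.3]
gripper_width: 0.102
```

```bash
python3 shot.py w4;python3 - <<'E'
from h import *
from plant import observe
plan(observe(),[.476,.0,.165],88.3,14,1,R0=Rd(-6.1),p0=[.484,-.261,.16])
E
```

```text
3.3 [ 0.4872 -0.2633  0.1691] yaw -6.049042784826976 z [ 0.0148 -0.01   -0.9998] F [ 0.1704 -0.3097  0.3192] 0.10206765375719079
dist mm/row 18.655031602268398 deg/row 6.742857142857145
[1,-0.0051,-0.037,-0.0007,-0,-0,-0.0187]
[1,-0.0007,-0.0373,-0.0007,-0,-0,-0.0187]
[1,0.0037,-0.0371,-0.0007,-0,-0,-0.0187]
[1,0.008,-0.0364,-0.0007,-0,-0,-0.0187]
[1,0.0122,-0.0352,-0.0007,-0,-0,-0.0187]
[1,0.0163,-0.0336,-0.0007,-0,-0,-0.0187]
[1,0.0201,-0.0314,-0.0007,-0,-0,-0.0187]
[1,0.0236,-0.0288,-0.0007,-0,-0,-0.0187]
[1,0.0269,-0.0259,-0.0007,-0,-0,-0.0187]
[1,0.0297,-0.0225,-0.0007,-0,-0,-0.0187]
[1,0.0322,-0.0189,-0.0007,-0,-0,-0.0187]
[1,0.0342,-0.015,-0.0007,-0,-0,-0.0187]
[1,0.0357,-0.0109,-0.0007,-0,-0,-0.0187]
[1,0.0367,-0.0066,-0.0007,-0,-0,-0.0187]
```

View pics/w4.png

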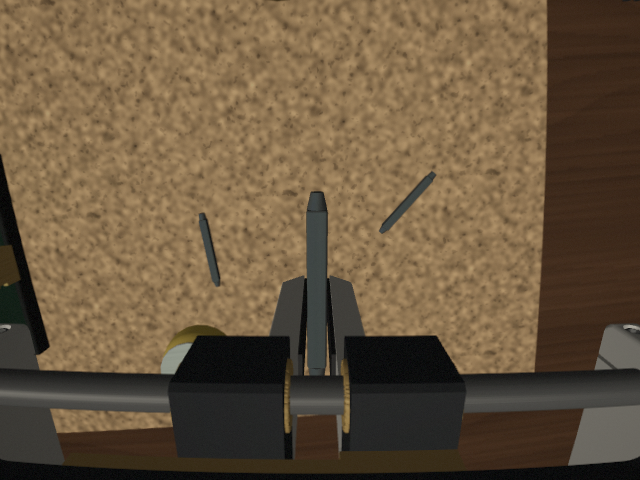

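Punch is held (ends at about (317,193) and (316,372)). Carry it toward the case, turning.

Emit:
{"op": "jog_arm", "data": {"series": [[[1, -0.005, -0.037, 0, 0, 0, -0.0187], [1, -0.001, -0.037, 0, 0, 0, -0.0187], [1, 0.004, -0.037, 0, 0, 0, -0.0187], [1, 0.008, -0.036, 0, 0, 0, -0.0187], [1, 0.012, -0.035, 0, 0, 0, -0.0187]]]}}

```text
time: 3.77
position: [0.4793, -0.1667, 0.1566]
ee_rot: [-0.001, 0.97, 0.241, -0.001]
contact_force: [0.7, -0.1, -0.4]
gripper_width: 0.102
```

Emit:
{"op": "jog_arm", "data": {"series": [[[1, 0.016, -0.034, 0, 0, 0, -0.0187], [1, 0.02, -0.031, 0, 0, 0, -0.0187], [1, 0.024, -0.029, 0, 0, 0, -0.0187], [1, 0.027, -0.026, 0, 0, 0, -0.0187], [1, 0.03, -0.0225, 0, 0, 0, -0.0187]]]}}

```text
time: 4.18
position: [0.4764, -0.0732, 0.1567]
ee_rot: [-0.001, 0.859, 0.512, -0.001]
contact_force: [-1.0, -0.4, -0.6]
gripper_width: 0.101
```

Emit:
{"op": "jog_arm", "data": {"series": [[[1, 0.032, -0.019, 0, 0, 0, -0.0187], [1, 0.034, -0.015, 0, 0, 0, -0.0187], [1, 0.036, -0.011, 0, 0, 0, -0.0187], [1, 0.037, -0.0065, 0, 0, 0, -0.0187], [1, 0, 0, 0, 0, 0, 0]]]}}

```text
time: 4.6
position: [0.474, 0.0031, 0.1568]
ee_rot: [-0.002, 0.716, 0.698, -0.001]
contact_force: [-0.4, -0.4, -0.7]
gripper_width: 0.105
```

Emit:
{"op": "jog_arm", "data": {"series": [[[1, 0, 0, 0, 0, 0, 0], [1, 0, 0, 0, 0, 0, 0], [1, 0, 0, 0, 0, 0, 0]]]}}

```text
time: 4.85
position: [0.475, -0.0005, 0.158]
ee_rot: [-0.0, 0.719, 0.695, -0.001]
contact_force: [0.5, -0.5, -0.3]
gripper_width: 0.104
```

```bash
python3 shot.py w5
```

```text
4.85 [ 0.475  -0.0005  0.158 ] yaw 88.06020656169667 z [-0.0012 -0.0004 -1.    ] F [ 0.4852 -0.547  -0.3349] 0.10369859409183967
```

View pics/w5.png

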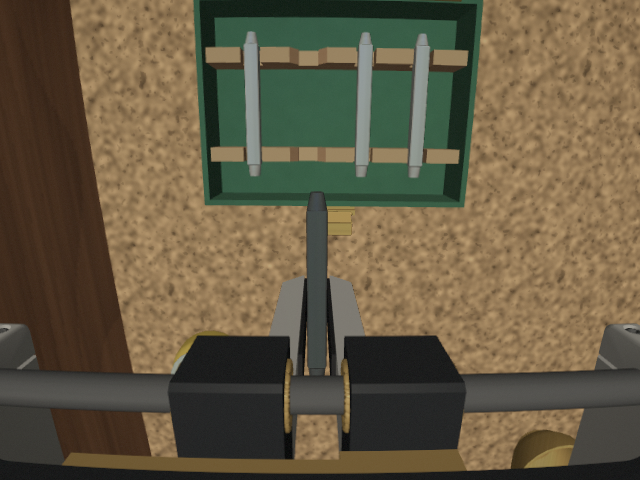

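```bash
python3 -c "
from h import *
crop('w5',190,0,190,215,4,'c_w5');im=cv2.imread('pics/c_w5.png');cv2.imwrite('pics/c_w5.png',im[:600])
crop('w5',190,140,200,80,4,'c_w5b')"
```

```text
(no output)
```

View pics/c_w5.png

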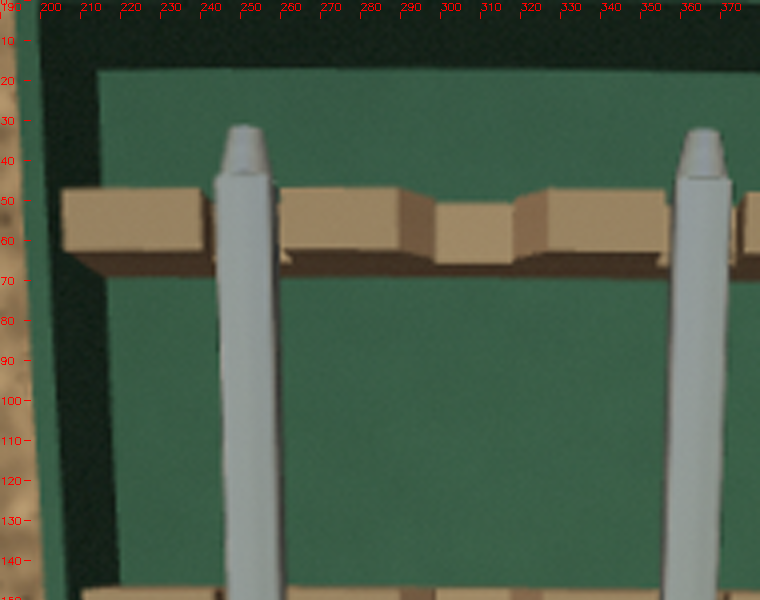

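View pics/c_w5b.png

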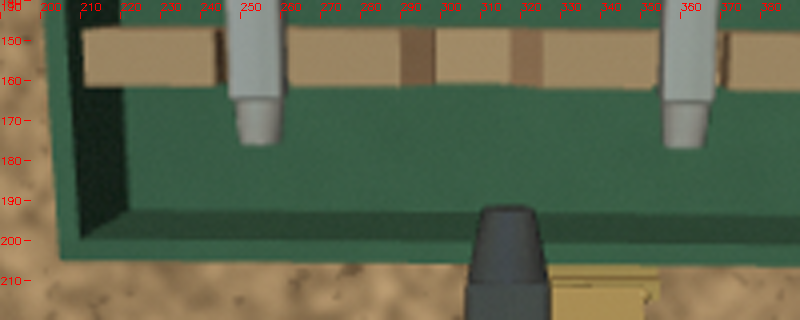

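Run:
```python
from h import *
np.set_printoptions(precision=4,suppress=True)
W=L("w5");T=L("top0")
R,p=pose(W[0])
f=lambda x,y:(195+x/5,195+y/5)
for z in (.031,.034,.037):
    a=onz(W,(308.75,58.2),z);b=onz(W,(308.1,154.3),z);print(z,a,b,(a+b)/2,np.linalg.norm(a-b),"dir",np.degrees(np.arctan2((a-b)[1],(a-b)[0])))
print(tri([(W,(308.75,58.2)),(T,f(318,370))]),tri([(W,(308.1,154.3)),(T,f(459,382))]))
# free rim outer edge corners z=.06
for q in ((205,205),(464,206)): print(onz(W,q,.06))
# held punch ends
a,b=(317,193),(316,371)
for q in (a,b):
    X=onz(W,q,p[2]-.004);print("held",R.T@(X-p))
```

```text
0.031 [0.4723 0.1352 0.031 ] [0.4692 0.0654 0.031 ] [0.4707 0.1003 0.031 ] 0.06988294545537677 dir 87.40795378937959
0.034 [0.4724 0.1346 0.034 ] [0.4692 0.0655 0.034 ] [0.4708 0.1    0.034 ] 0.06918043036801909 dir 87.40795378937959
0.037 [0.4724 0.134  0.037 ] [0.4693 0.0656 0.037 ] [0.4709 0.0998 0.037 ] 0.06847791528066141 dir 87.4079537893796
(array([0.4725, 0.1311, 0.0516]), [0.0001, 0.0001]) (array([0.4697, 0.065 , 0.0419]), [0.0008, 0.0008])
[0.3932 0.0332 0.06  ]
[0.5826 0.0263 0.06  ]
held [ 0.053  -0.0012  0.004 ]
held [-0.0432 -0.0017  0.004 ]
```

Emit:
{"op": "jog_arm", "data": {"series": [[[1, 0.06, -0.004, 0, 0, 0, 0], [1, 0.07, -0.004, 0, 0, 0, 0], [1, 0.065, -0.004, 0.03, 0, 0, 0], [1, 0, 0, 0.06, 0, 0, 0], [1, 0, 0, 0.05, 0, 0, 0]]]}}

```text
time: 5.32
position: [0.473, 0.099, 0.0884]
ee_rot: [0.001, 0.718, 0.696, 0.001]
contact_force: [0.1, -0.1, -1.4]
gripper_width: 0.1
```

Emit:
{"op": "jog_arm", "data": {"series": [[[1, 0, 0, 0, 0, 0, 0], [1, 0, 0, 0, 0, 0, 0], [1, 0, 0, 0, 0, 0, 0], [1, 0, 0, 0, 0, 0, 0]]]}}

```text
time: 5.65
position: [0.474, 0.0975, 0.0909]
ee_rot: [0.001, 0.719, 0.695, 0.001]
contact_force: [0.4, -0.9, 0.1]
gripper_width: 0.102
```

```bash
python3 shot.py w6;python3 shot.py s6 side; python3 -c "
from h import *
crop('s6',215,125,150,170,3,'c_s6')"
```

```text
5.65 [0.474  0.0975 0.0909] yaw 88.11000879599328 z [ 0.0039  0.0002 -1.    ] F [ 0.359  -0.9438  0.0692] 0.10223226831139792
5.7 [0.474  0.0976 0.0909] yaw 88.11740824043777 z [ 0.0041  0.0003 -1.    ] F [-0.3133 -0.547  -0.785 ] 0.10155980850238559
```

View pics/w6.png

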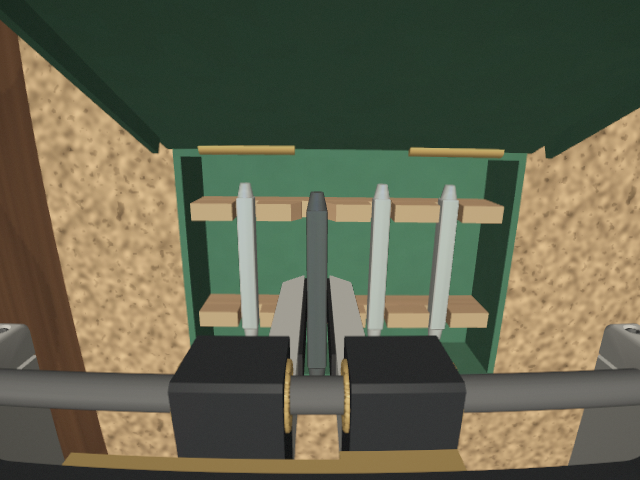

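View pics/c_s6.png

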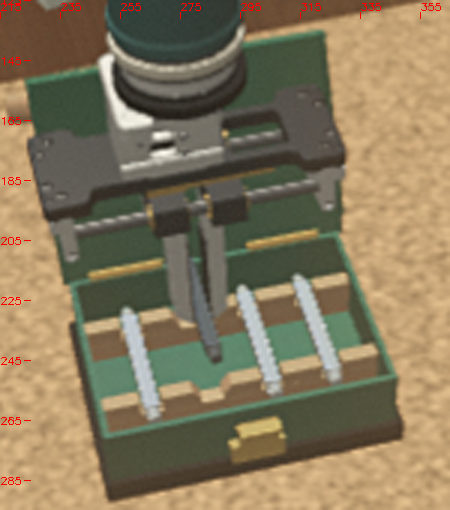

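Emit:
{"op": "jog_arm", "data": {"series": [[[1, 0, -0.003, 0.02, 0, 0, 0], [1, 0, 0, 0.03, 0, 0, 0], [1, 0, 0, 0.02, 0, 0, 0], [1, 0, 0, 0, 0, 0, 0], [1, 0, 0, 0, 0, 0, 0]]]}}

```text
time: 6.17
position: [0.4703, 0.0979, 0.053]
ee_rot: [-0.001, 0.718, 0.696, -0.001]
contact_force: [-0.0, -0.1, -0.7]
gripper_width: 0.104
```

Emit:
{"op": "jog_arm", "data": {"series": [[[1, 0, 0, 0.01, 0, 0, 0], [1, 0, 0, 0.01, 0, 0, 0], [1, 0, 0, 0, 0, 0, 0]]]}}

```text
time: 6.42
position: [0.4718, 0.0981, 0.0443]
ee_rot: [0.001, 0.718, 0.696, 0.001]
contact_force: [0.6, 0.1, 2.3]
gripper_width: 0.103
```

```bash
python3 shot.py w7;python3 shot.py s7 side; python3 -c "
from h import *
crop('s7',215,125,150,170,3,'c_s7')"
```

```text
6.4167 [0.4718 0.0981 0.0443] yaw 88.19409724020824 z [ 0.0021  0.0001 -1.    ] F [0.5822 0.1276 2.3446] 0.10329869423842075
6.4667 [0.4718 0.0981 0.0444] yaw 88.19474242135352 z [ 0.0021  0.0001 -1.    ] F [1.0686 0.6916 2.7996] 0.09903824691054369
```

View pics/w7.png

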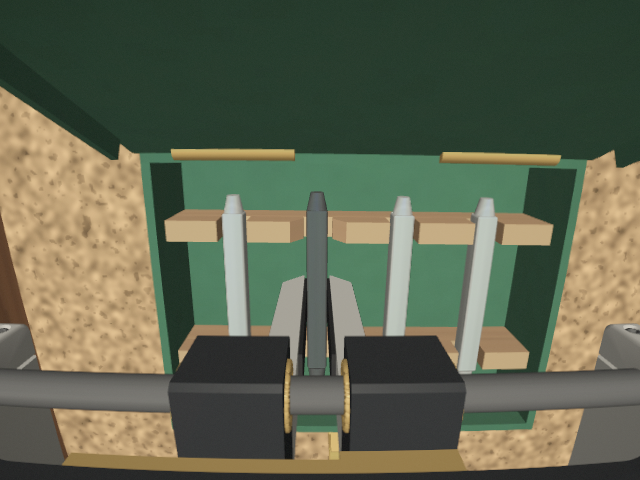

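View pics/c_s7.png

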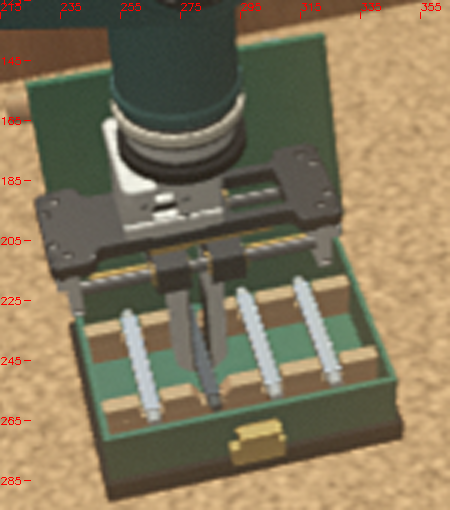

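Emit:
{"op": "jog_arm", "data": {"series": [[[0.5, 0, 0, 0, 0, 0, 0], [0.5, 0, 0, 0, 0, 0, 0], [0.5, 0, 0, 0, 0, 0, 0], [0.5, 0, 0, 0, 0, 0, 0]]]}}

```text
time: 6.85
position: [0.4705, 0.098, 0.0434]
ee_rot: [-0.0, 0.718, 0.696, -0.0]
contact_force: [-0.4, -0.4, -0.2]
gripper_width: 0.247
```

```bash
python3 shot.py w8
```

```text
6.85 [0.4705 0.098  0.0434] yaw 88.19473155370162 z [-0.0009 -0.0002 -1.    ] F [-0.4377 -0.3808 -0.1991] 0.24748302779917913
```

View pics/w8.png

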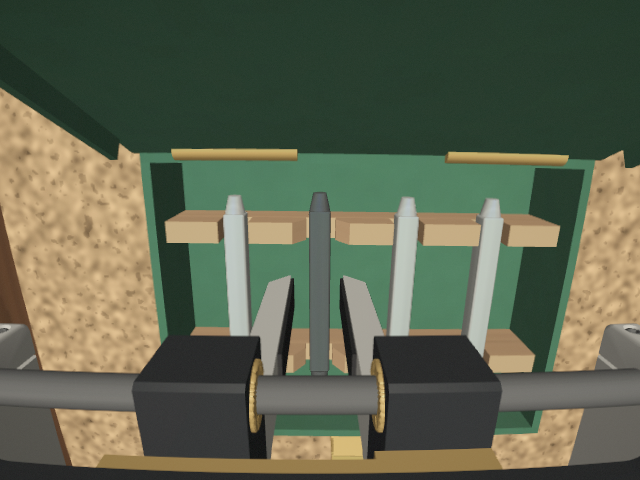

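Emit:
{"op": "jog_arm", "data": {"series": [[[0.5, 0, 0, -0.04, 0, 0, 0], [0.5, 0, 0, -0.06, 0, 0, 0], [0.5, 0, 0, -0.08, 0, 0, 0], [0.5, 0, 0, -0.08, 0, 0, 0], [1, 0, 0, -0.08, 0, 0, 0]]]}}

```text
time: 7.32
position: [0.4702, 0.098, 0.2151]
ee_rot: [-0.0, 0.718, 0.696, -0.0]
contact_force: [2.2, -1.3, -0.9]
gripper_width: 0.208
```

Emit:
{"op": "jog_arm", "data": {"series": [[[1, -0.05, 0, -0.08, 0, 0, 0], [1, -0.06, 0, -0.08, 0, 0, 0], [1, 0, 0, 0, 0, 0, 0], [1, 0, 0, 0, 0, 0, 0], [1, 0, 0, 0, 0, 0, 0]]]}}

```text
time: 7.73
position: [0.4691, 0.051, 0.2815]
ee_rot: [-0.001, 0.718, 0.696, -0.0]
contact_force: [-0.3, 0.7, -0.7]
gripper_width: 0.006
```

```bash
python3 shot.py w9;python3 shot.py s9 side;python3 shot.py t9 top; python3 -c "
from h import *
crop('s9',215,125,150,170,3,'c_s9')
crop('t9',195,195,130,120,5,'c_t9')"
```

```text
7.7333 [0.4691 0.051  0.2815] yaw 88.1638894526769 z [-0.0012  0.0003 -1.    ] F [-0.2868  0.6545 -0.7067] 0.005864925655891734
7.7833 [0.4687 0.0513 0.2805] yaw 88.20520038325115 z [-0.0033  0.0003 -1.    ] F [ 1.0074  0.0482 -1.0203] 0.009434390757983614
7.8333 [0.4686 0.0515 0.2801] yaw 88.23051866012635 z [-0.0042  0.0002 -1.    ] F [-0.4665 -0.5897 -1.2416] 0.0075854549030167796
```

View pics/w9.png

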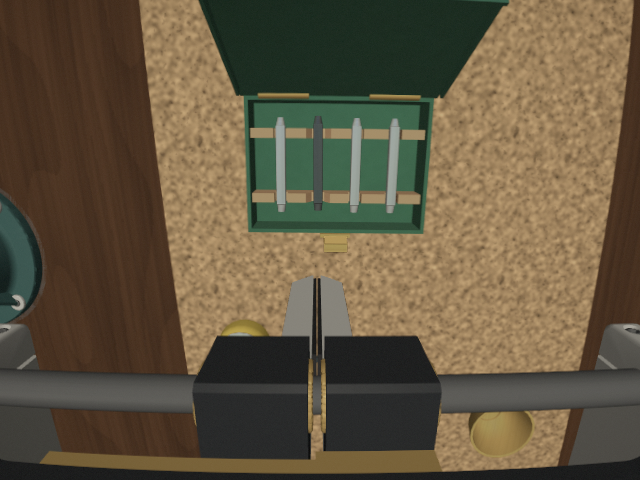

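View pics/c_s9.png

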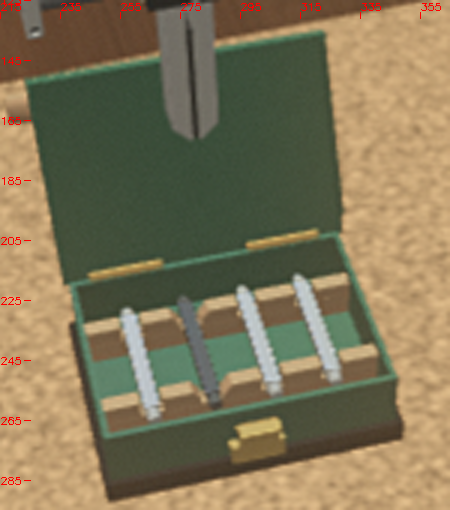

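View pics/t9.png

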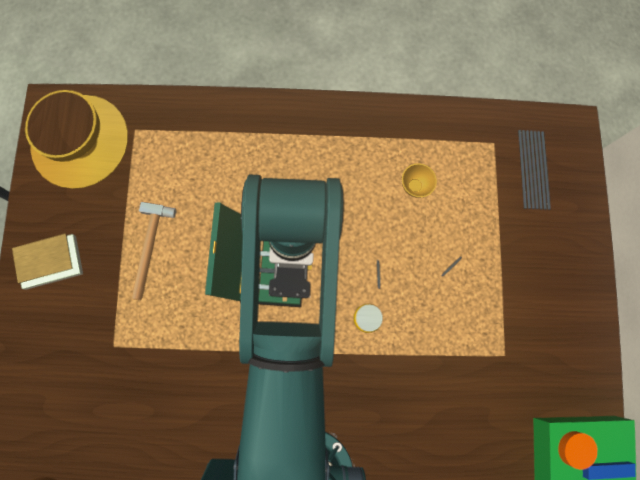

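Emit:
{"op": "jog_arm", "data": {"series": [[[1, 0.07, 0.01, 0, 0, 0, 0], [1, 0.072, 0.01, 0, 0, 0, 0], [1, 0.072, 0.01, 0, 0, 0, 0], [1, 0.072, 0.012, 0, 0, 0, 0], [1, 0.072, 0, 0, 0, 0, 0]]]}}

```text
time: 8.3
position: [0.4958, 0.2313, 0.2801]
ee_rot: [-0.001, 0.718, 0.696, -0.002]
contact_force: [0.7, -0.1, 0.1]
gripper_width: 0.006
```

Emit:
{"op": "jog_arm", "data": {"series": [[[1, 0.07, 0, 0, 0, 0, 0], [1, 0, 0, 0.07, 0, 0, 0], [1, 0, 0, 0.08, 0, 0, 0], [1, 0, 0, 0.066, 0, 0, 0], [1, 0, 0, 0, 0, 0, 0]]]}}

```text
time: 8.72
position: [0.4909, 0.2628, 0.163]
ee_rot: [-0.004, 0.717, 0.696, -0.01]
contact_force: [-0.9, -0.4, -1.4]
gripper_width: 0.006
```

```bash
python3 shot.py s10 side;python3 shot.py t10 top;  python3 -c "
from h import *
crop('s10',175,0,200,200,3,'c_s10')
crop('t10',195,165,130,120,5,'c_t10')"
```

```text
8.7167 [0.4909 0.2628 0.163 ] yaw 88.30398812072873 z [-0.0193 -0.0081 -0.9998] F [-0.9072 -0.4398 -1.4066] 0.006366068467977959
8.7667 [0.4932 0.2634 0.1678] yaw 88.26631088383554 z [-0.0127 -0.0053 -0.9999] F [ 0.088  -0.1133 -0.4101] 0.005764659624814634
```

View pics/s10.png

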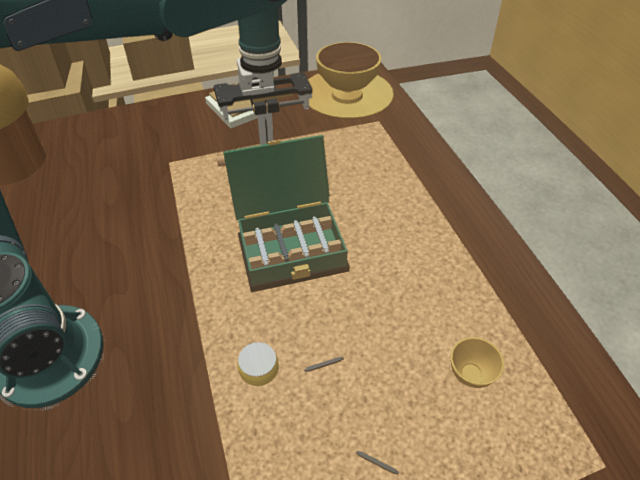

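View pics/t10.png

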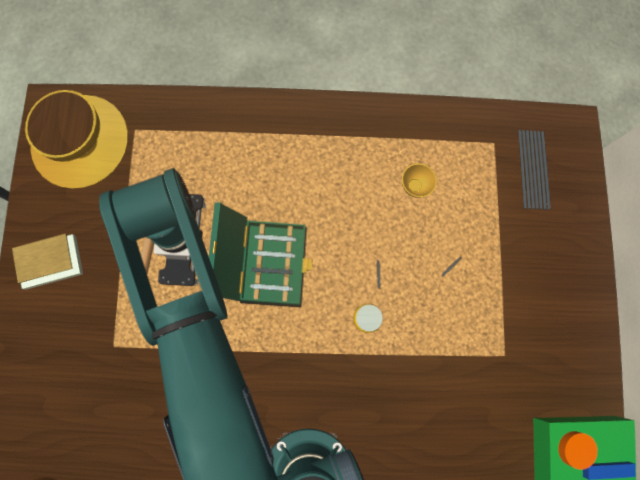

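Emit:
{"op": "jog_arm", "data": {"series": [[[1, -0.03, 0, 0, 0, 0, 0], [1, -0.03, 0, 0, 0, 0, 0], [1, -0.03, 0, 0, 0, 0, 0], [1, -0.03, 0, 0, 0, 0, 0], [1, -0.03, 0, 0, 0, 0, 0]]]}}

```text
time: 9.23
position: [0.4969, 0.1887, 0.1793]
ee_rot: [0.002, 0.718, 0.696, 0.004]
contact_force: [0.1, 0.6, 1.4]
gripper_width: 0.002
```

Emit:
{"op": "jog_arm", "data": {"series": [[[1, -0.03, 0, 0, 0, 0, 0], [1, -0.03, 0, 0, 0, 0, 0], [1, -0.03, 0, 0, 0, 0, 0]]]}}

```text
time: 9.48
position: [0.4951, 0.1433, 0.1787]
ee_rot: [0.002, 0.718, 0.696, 0.003]
contact_force: [0.3, 1.2, -1.1]
gripper_width: 0.005
```

```bash
python3 shot.py s11 side
```

```text
9.4833 [0.4951 0.1433 0.1787] yaw 88.16556243325317 z [ 0.0074  0.0019 -1.    ] F [ 0.3117  1.1987 -1.0999] 0.004897092945777624
```

View pics/s11.png

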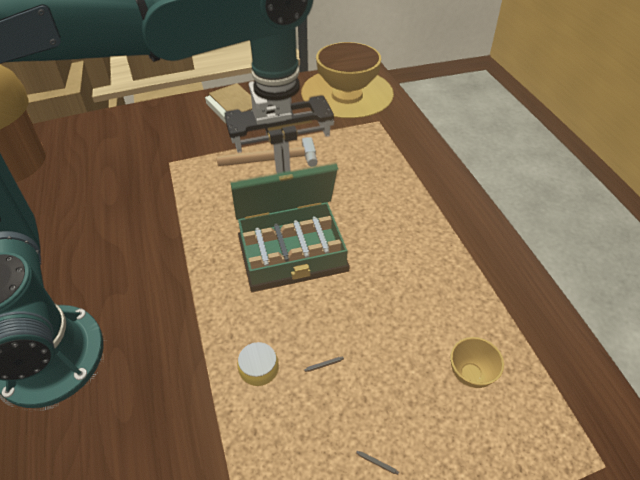

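Emit:
{"op": "jog_arm", "data": {"series": [[[1, -0.027, 0, 0.01, 0, 0, 0], [1, -0.027, 0, 0.012, 0, 0, 0], [1, -0.03, 0, 0.02, 0, 0, 0], [1, -0.03, 0, 0.02, 0, 0, 0], [1, 0, 0, 0, 0, 0, 0]]]}}

```text
time: 9.95
position: [0.4919, 0.0849, 0.1444]
ee_rot: [0.001, 0.719, 0.695, 0.0]
contact_force: [0.7, 0.4, 0.7]
gripper_width: 0.002
```

```bash
python3 shot.py s12 side
```

```text
9.95 [0.4919 0.0849 0.1444] yaw 88.01000584259204 z [ 0.0017 -0.0014 -1.    ] F [0.7175 0.3597 0.6921] 0.0017892571263690104
```

View pics/s12.png

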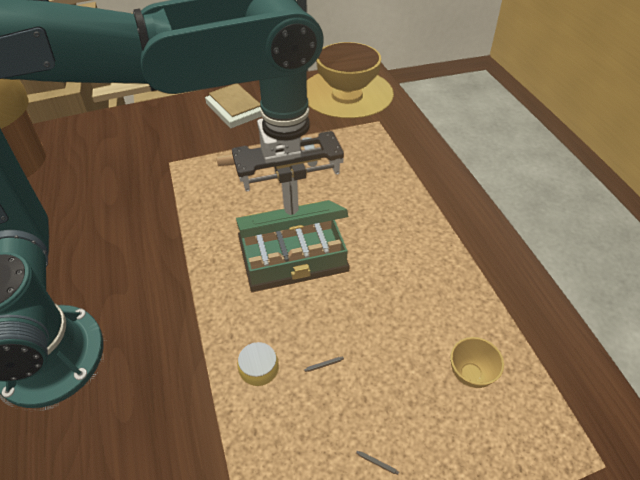

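Emit:
{"op": "jog_arm", "data": {"series": [[[1, -0.022, 0, 0.024, 0, 0, 0], [1, -0.021, 0, 0.024, 0, 0, 0], [1, -0.012, 0, 0.022, 0, 0, 0], [1, -0.012, 0, 0.02, 0, 0, 0], [1, 0, 0, 0, 0, 0, 0]]]}}

```text
time: 10.42
position: [0.4884, 0.0527, 0.095]
ee_rot: [-0.002, 0.719, 0.695, -0.002]
contact_force: [-0.5, 0.2, -0.9]
gripper_width: 0.006
```

Emit:
{"op": "jog_arm", "data": {"series": [[[1, 0, 0, 0, 0, 0, 0], [1, 0, 0, 0, 0, 0, 0]]]}}

```text
time: 10.58
position: [0.4906, 0.0539, 0.0983]
ee_rot: [-0.0, 0.718, 0.696, 0.0]
contact_force: [0.9, -0.3, 0.0]
gripper_width: 0.004
```

```bash
python3 shot.py s13 side; python3 -c "
from h import *
crop('s13',215,125,150,170,3,'c_s13')"
```

```text
10.5833 [0.4906 0.0539 0.0983] yaw 88.18927828627012 z [-0.0001  0.0001 -1.    ] F [ 0.874  -0.2817  0.0052] 0.0037833250865273445
```

View pics/c_s13.png

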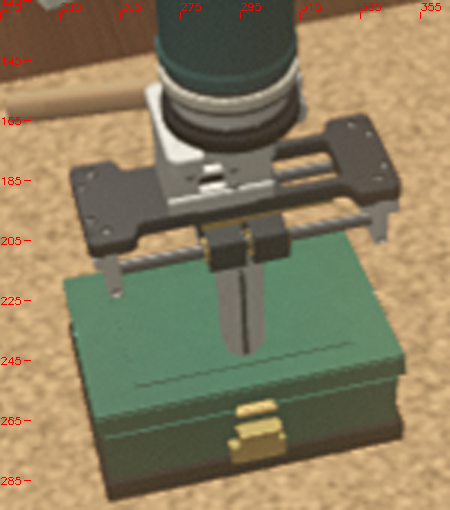

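Emit:
{"op": "jog_arm", "data": {"series": [[[1, -0.013, 0, 0, 0, 0, 0], [1, -0.013, 0, 0.006, 0, 0, 0], [1, 0, 0, 0.006, 0, 0, 0], [1, 0, 0, 0.006, 0, 0, 0], [1, 0, 0, 0, 0, 0, 0]]]}}

```text
time: 11.05
position: [0.4895, 0.0407, 0.0885]
ee_rot: [-0.001, 0.718, 0.696, -0.0]
contact_force: [-0.9, 0.8, -0.2]
gripper_width: 0.01
```

Emit:
{"op": "jog_arm", "data": {"series": [[[1, 0, 0, 0.004, 0, 0, 0], [1, 0, 0, 0.004, 0, 0, 0], [1, 0, 0, 0, 0, 0, 0]]]}}

```text
time: 11.3
position: [0.4898, 0.041, 0.0849]
ee_rot: [-0.0, 0.718, 0.696, -0.0]
contact_force: [0.6, -0.1, 0.3]
gripper_width: 0.003
```

Emit:
{"op": "jog_arm", "data": {"series": [[[1, 0, 0, 0.004, 0, 0, 0], [1, 0, 0, 0.004, 0, 0, 0], [1, 0, 0, 0, 0, 0, 0]]]}}

```text
time: 11.55
position: [0.4903, 0.0409, 0.0815]
ee_rot: [0.0, 0.718, 0.696, 0.0]
contact_force: [-0.6, 0.7, 1.2]
gripper_width: 0.006
```

Touching about now; press in small steps, reading the force each time.

Emit:
{"op": "jog_arm", "data": {"series": [[[1, 0, 0, 0.004, 0, 0, 0], [1, 0, 0, 0, 0, 0, 0]]]}}

```text
time: 11.72
position: [0.4904, 0.0408, 0.0798]
ee_rot: [0.0, 0.718, 0.696, 0.0]
contact_force: [0.3, -0.2, 2.8]
gripper_width: 0.006
```

Emit:
{"op": "jog_arm", "data": {"series": [[[1, 0, 0, 0.004, 0, 0, 0], [1, 0, 0, 0, 0, 0, 0]]]}}

```text
time: 11.88
position: [0.4903, 0.0408, 0.078]
ee_rot: [0.0, 0.718, 0.696, 0.0]
contact_force: [-0.2, -0.7, 3.6]
gripper_width: 0.005
```

Emit:
{"op": "jog_arm", "data": {"series": [[[1, 0, 0, 0.004, 0, 0, 0], [1, 0, 0, 0, 0, 0, 0]]]}}

```text
time: 12.05
position: [0.4904, 0.0407, 0.0763]
ee_rot: [0.0, 0.718, 0.696, 0.0]
contact_force: [-1.9, -0.9, 6.3]
gripper_width: 0.001
```

Emit:
{"op": "jog_arm", "data": {"series": [[[1, 0, 0, 0.004, 0, 0, 0], [1, 0, 0, 0, 0, 0, 0]]]}}

```text
time: 12.22
position: [0.4904, 0.0406, 0.0745]
ee_rot: [0.001, 0.718, 0.696, 0.0]
contact_force: [-2.5, -0.6, 7.4]
gripper_width: 0.004
```

Emit:
{"op": "jog_arm", "data": {"series": [[[1, 0, 0, 0.004, 0, 0, 0], [1, 0, 0, 0, 0, 0, 0]]]}}

```text
time: 12.38
position: [0.4904, 0.0406, 0.0729]
ee_rot: [0.001, 0.718, 0.696, 0.0]
contact_force: [-1.6, -0.4, 9.1]
gripper_width: 0.004
```

Emit:
{"op": "jog_arm", "data": {"series": [[[1, 0, 0, 0.003, 0, 0, 0], [1, 0, 0, 0, 0, 0, 0]]]}}

```text
time: 12.55
position: [0.4904, 0.0406, 0.0717]
ee_rot: [0.001, 0.718, 0.696, 0.0]
contact_force: [-4.3, 0.1, 9.7]
gripper_width: 0.008
```

Emit:
{"op": "jog_arm", "data": {"series": [[[1, 0, 0, 0.003, 0, 0, 0], [1, 0, 0, 0, 0, 0, 0]]]}}

```text
time: 12.72
position: [0.4904, 0.0405, 0.0705]
ee_rot: [0.001, 0.718, 0.696, 0.0]
contact_force: [-4.0, -1.2, 10.7]
gripper_width: 0.004
```

Emit:
{"op": "jog_arm", "data": {"series": [[[1, 0, 0, 0.003, 0, 0, 0], [1, 0, 0, 0, 0, 0, 0]]]}}

```text
time: 12.88
position: [0.4904, 0.0405, 0.0693]
ee_rot: [0.001, 0.718, 0.696, 0.0]
contact_force: [-4.8, -0.3, 13.1]
gripper_width: 0.006
```

Emit:
{"op": "jog_arm", "data": {"series": [[[1, 0, 0, 0.002, 0, 0, 0], [1, 0, 0, 0, 0, 0, 0]]]}}

```text
time: 13.05
position: [0.4905, 0.0407, 0.0667]
ee_rot: [0.001, 0.718, 0.696, 0.0]
contact_force: [-1.1, -1.0, 8.1]
gripper_width: 0.005
```

```bash
python3 shot.py s14 side; python3 -c "
from h import *
crop('s14',215,175,150,120,4,'c_s14')"
```

```text
13.05 [0.4905 0.0407 0.0667] yaw 88.19097227772234 z [ 0.0016 -0.0004 -1.    ] F [-1.1038 -1.027   8.0707] 0.005223024013819994
```

View pics/c_s14.png

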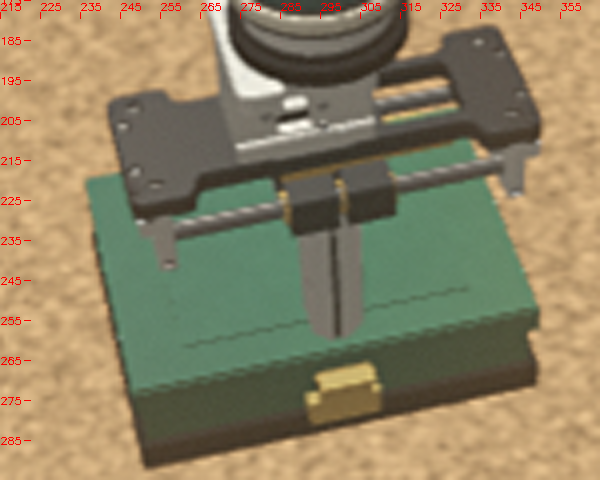

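The striker is now hidden under the hook and the lid sits down over the case. I'll lift away slowly, then check that it stays shut.

Emit:
{"op": "jog_arm", "data": {"series": [[[1, 0, 0, -0.008, 0, 0, 0], [1, 0, 0, -0.02, 0, 0, 0], [1, 0, 0, -0.05, 0, 0, 0], [1, 0, 0, -0.08, 0, 0, 0], [1, 0, 0, -0.08, 0, 0, 0]]]}}

```text
time: 13.52
position: [0.4887, 0.0409, 0.1847]
ee_rot: [-0.002, 0.718, 0.696, -0.001]
contact_force: [1.1, 0.3, 0.5]
gripper_width: 0.005
```

Emit:
{"op": "jog_arm", "data": {"series": [[[1, -0.05, 0, -0.08, 0, 0, 0], [1, -0.06, 0, -0.08, 0, 0, 0], [1, -0.06, 0, 0, 0, 0, 0], [1, 0, 0, 0, 0, 0, 0], [1, 0, 0, 0, 0, 0, 0]]]}}

```text
time: 13.93
position: [0.4877, -0.0371, 0.2539]
ee_rot: [0.0, 0.719, 0.695, 0.0]
contact_force: [-0.5, 0.4, 0.4]
gripper_width: 0.003
```

```bash
python3 shot.py s15 side;python3 shot.py w15;python3 shot.py t15 top; python3 -c "
from h import *
crop('s15',215,175,150,120,4,'c_s15')"
```

```text
13.9333 [ 0.4877 -0.0371  0.2539] yaw 88.03995366203328 z [ 0.0005  0.0003 -1.    ] F [-0.4597  0.3677  0.3825] 0.003077647281749661
13.9833 [ 0.4873 -0.0362  0.2529] yaw 88.12706809760442 z [-0.0013  0.0009 -1.    ] F [-0.7958  0.908  -0.4585] 0.0041136094694196775
14.0333 [ 0.4872 -0.0356  0.2525] yaw 88.19599219516728 z [-0.0021  0.001  -1.    ] F [-0.4842  0.3356 -0.4852] 0.004535583192099985
```

View pics/c_s15.png

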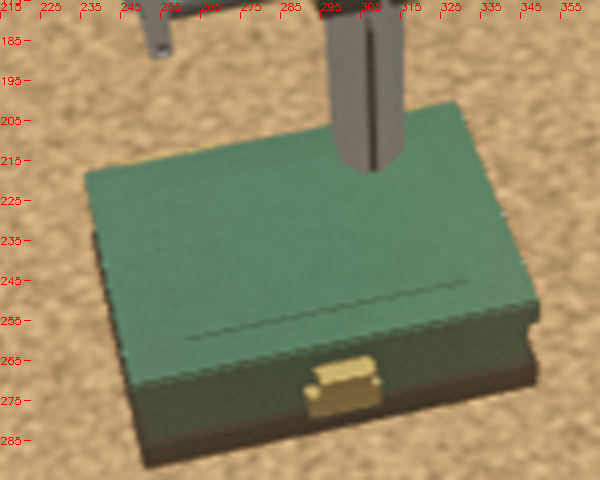

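View pics/w15.png

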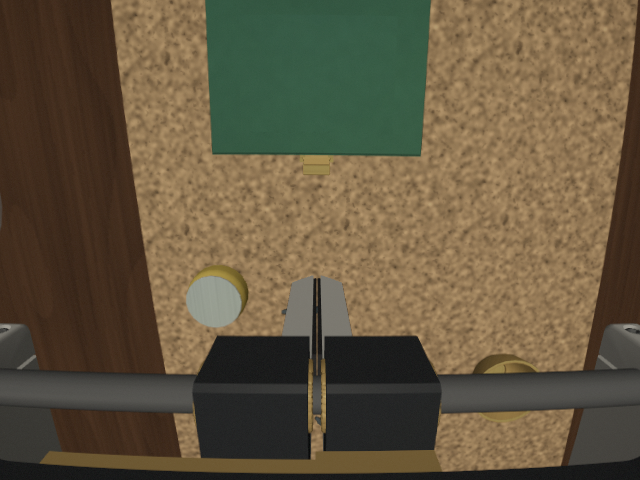

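View pics/t15.png

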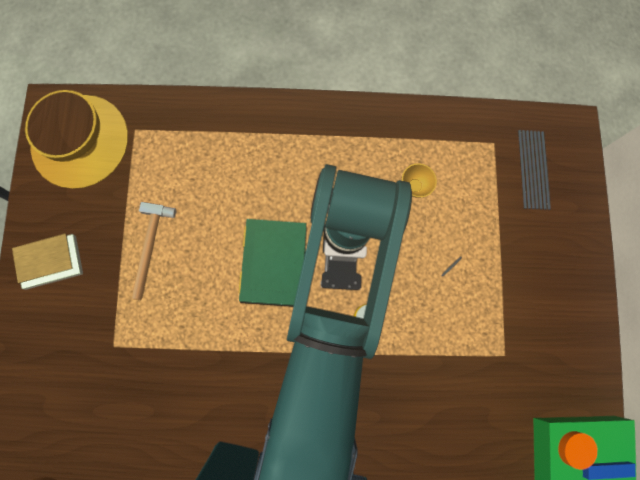

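```bash
python3 - <<'E'
from h import *
np.set_printoptions(precision=4,suppress=True)
S=L("s15");W=L("w15")
print(tri([(S,(215+133/4,175+384/4)),(W,(212,154))]),tri([(S,(215+538/4,175+301/4)),(W,(421,156))]))
E
python3 -c "
from plant import hand_in
hand_in()"
```

```text
(array([0.3905, 0.0302, 0.062 ]), [0.0019, 0.0019]) (array([0.5877, 0.0224, 0.0589]), [0.0, 0.0])
the job is handed in; nothing more can be done
```

The punch is in the empty notch and released, and the lid is pressed shut. I handed the job in at about 14 s; `hand_in` gives no verdict.

- **Punch:** I picked the largest of the three dark bars. It made light contact in the notch (about 2.5 N) before I let go. With the lid still open, the wrist and side views showed it lying in line with its neighbours, about 1.5 mm toward the hinge by eye.
- **Lid:** I swung it over from behind with the closed fingers and pressed in steps of 1–2 mm. The highest vertical reading was 13.1 N (about 14 N with the sideways part). On the next step it fell to 8.1 N as the tool dropped further, which I took as the click.
- **Last checks:** After I backed off, the lid stayed down, with the striker under the hook. Its free-edge corners measured 59–62 mm high, against 64 mm shut and about 75 mm if it were only resting on the catch. The hammer looks unmoved from above, and the bowl and wax tin as far as the arm lets them show. The robot touches nothing.
- **Did not quite agree:** Camera measurements differed from each other by 1–2 mm, and up to 4 mm at one case corner. The height of the notch bottom did not come out consistently from the pictures, so I used the text's height and the contact force there. The lid angle and catch turn can only be judged from the pictures and the force drop.

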